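# Lock the service box cover with the flat-blade driver

## Robot

A 6-joint arm with a two-finger parallel gripper is mounted at the origin on a cart in front of the work surface, level with it; the furniture and walls round the work are solid. World frame = base frame: x ahead of the robot, y to its left, z up, the work surface at z = 0. Lengths are in m, angles in rad, forces in N, time in s.
With the tool pointing down it reaches from about 0.225 to 0.725 m from the base axis. Payload 3.1 kg.
Tool frame: the origin (TCP) lies between the finger pads; the fingertips stand 25 mm ahead of it and the grasp point (between the pads) lies 6 mm ahead of it; z points along the fingers, y is the line along which they close (so a half turn about z gives the same grasp; the last joint's range is limited). The gripper opens to 85 mm and grips with 20 to 120 N. Pads are 22 mm wide; open, the fingers measure 114 mm over their backs; the gripper's body (76 mm by 85 mm) begins 54 mm behind the grasp point. The pads swing forward as they close: fully open they stand 13 mm farther back than shut.
Start: joints at [-1.364, 0.048, 0.099, 1.622, 0, 1.443], TCP at [0.172, -0.496, 0.235] pointing down, gripper open.
Joint ranges: [-2.91, 2.91], [-0.99, 1.94], [-1.21, 1.42], [-2.12, 2.29], [-1.49, 1.47], [-3.14, 3.14]. Speed limits (rad/s): [2.79, 2.79, 3.14, 3.14, 3.14, 3.14].

## Interface

Orientations are given as a unit quaternion [w, x, y, z].
In Python, from station import ctrl, get_image, camera_model, boxes_of, regions_of, landmark_of gives the robot as it stands. The module is installed in compiled form; this text tells all that it offers.
- The arm moves only by the tool play_rows, never from a script. Its argument "plan" is a list of rows, each an object of numbers: "jaw": the finger opening in mm, from 0 to 85.4; "x", "y", "z": the shift along the tool's x, y, z in units of 50 mm (1.0 is 50 mm); "turn": the turn about the tool's z in units of 10 degrees (1.0 is 10 degrees). In form: [{"jaw": .., "x": .., "y": .., "z": .., "turn": ..}, ...]. A call has exactly 5 rows; each row shifts and turns the commanded pose from where the row before left it, along the tool's axes as they then stand; what a row does not reach is not made up. A row lasts 1/8 s, in which the tool goes at most 62.5 mm and 10.7 degrees, less where a joint would pass 70% of its speed; a pose out of reach is approached as far as the arm can. A call is refused whole if a number of a shift passes 1 or a number of a turn 1, either way. A call with a gripper value outside its range is refused whole. The fingers move at their own pace and stop on an object; "grip_force" is the grip in N (left out, the last holds). Time passes only in rows, so rows that do not move let the fingers close, or fill a call up. It gives the time, the measured TCP pose, the force, the opening and the grip force at its end, in the units of the state.
- ctrl.observe(): the state, without advancing time (a new reading comes with each control period).
- get_image(name): name is "scene" or "top" or "wrist"; returns (picture, depth): 420x560x3 uint8, red, green, blue; 420x560 float32, m along the optical axis (not along the pixel's ray), 0 where there is no reading.
- camera_model(name): a dict with "intrinsics" (3x3 intrinsics, pixels), "position" and "orientation" of the camera in the world; the wrist camera has in their place "T_tool_cam" (4x4, takes a point from camera to tool coordinates, whose origin is the TCP and whose axes are the flange's). Camera axes: x right, y down, z forward; pixel columns grow to the right and rows downward; lengths in m; the calibration is good to about 2 mm. A picture is of the moment at which its call begins: read the wrist's pose just before it. camera_model takes no time and is no camera call.
- ctrl.hand_in(): hands the job in; it is judged then, once.
Trained networks look in the newest picture that a camera, given by its name, has taken for a name from the list of things; names that differ only in an ending like _2 or _b are one class to them, and where a whole thing is asked for, a point or a joint stands for the part that bears it (a point fixed in the world has none). Each returns a list of dicts, best first, with "confidence" (0 to 1); they miss things now and then, are a little off and sometimes report something else, mostly with a low value. They report only what shows in the picture. A call takes as long as a camera call. They do not tell look-alikes from the thing itself.
- boxes_of(target, camera): "box" ([left, top, width, height] in pixels, round what is visible of it).
- regions_of(target, camera): "mask" (420x560 bool, what is visible of it) and "box" ([left, top, width, height] in pixels, round what is visible of it).
- landmark_of(target, camera): "xy" ([column, row] in pixels: a listed point, or the origin of a listed thing).
The state is a dict: "t": time; "joint_pos": joint angles; "qvel": joint speeds; "effort": joint torques, N m; "eef_pos": TCP position; "ee_rot": TCP orientation; "force": force on the tool from outside, world axes, zero at the start; "wrist_torque": the same for the moment, N m; "opening": finger opening in m; "grasp_force": force on a finger pad.
Only numpy, scipy, OpenCV 4.12 (cv2) and the standard library are available. Lean on these libraries where they do the work, as an engineer would, in place of code of your own. Each camera call takes 0.05 s, during which the arm holds its last target. There are 200 camera calls.

## Task

One of the two slotted quarter-turn locks on the cover of the low metal service box has been left open: its slot stands across its two white marks. With the flat-blade screwdriver (the one with the square handle) press the bit into that slot and, keeping it pressed in, turn the lock clockwise to its stop so that the slot lines up with the marks. Then put the screwdriver back upright into the hole of the stand it came from, and leave the round-handled cross-head driver where it stands.

Things in the scene. Friction and masses are not known exactly. Their poses are not given: they have to be found in the camera images.
- driver: flat-blade screwdriver, 130 g, upright in a stand. Origin: centre of the bit's tip; z up the tool, x along blade width. Above the tip: blade 18 (x) by 3 mm to 16; 8 mm shaft to 85; guard disc 38 across, 85-91; square black handle 26 x 26, sides square to x and y, 91-175 (grip near 135; fingers closing along x clear the other driver). Guard rests on the stand: tip starts 15 mm above the worktop.
- lock: head of the open lock: steel disc 40 mm across in a fixed ring 54 mm across, 1 mm higher, on the cover of the fixed service box (130 x 210, 45 mm high). Origin: centre of the slot's floor, 48 mm above the worktop; x along the slot, z up. Slot right across the disc, 10 mm deep, V-shaped, 16 mm wide at the top, 3.8 mm at the floor. The other lock, 120 mm away, is alike, closed and fixed.
- lock_turn (a joint): angle of the open lock, rad, growing clockwise seen from above; starts at 0 to 0.3; the stop, where the slot lines up with the white marks on the ring, is at 1.4. The head only turns, with friction of 0.08 N m, and stays where left. Press down with 5 to 15 N while turning, or the bit climbs out. The bit has about 0.2 rad of play: turn past the angle.
- cross_driver: bystander: cross-head screwdriver, round handle 28 mm across, in the other hole of the fixed steel stand. Origin: tip of its bit, z up; guard disc like the other's, top of handle 140 mm above the tip (lift clear of it). The stand is 90 x 170 mm, top 100 mm above the worktop, with two 24 mm holes 90 mm apart with 4 mm chamfers, open below; the drivers' tips are at the hole axes.
Mind the look-alikes: they are no part of the job. What is shaped like the driver but red is not meant.

How it is judged:
On the way, in this order (a step that is already met when the one before it is completed fails the run):
1. the bit of the flat-blade driver is seated in the open lock's slot and pressed down (z of driver in the frame of lock below 0.004 m and horizontal distance between driver and lock below 0.012 m and contact force between driver and lock above 2 N), for 0.2 s.
2. the lock reaches its stop while the bit is still seated and pressed (value of joint lock_turn above 1.22 rad and z of driver in the frame of lock below 0.005 m and horizontal distance between driver and lock below 0.012 m and contact force between driver and lock above 1 N), for 0.1 s.
At the end, for the whole second after the job is handed in: The lock stands within 0.18 rad (10 degrees) of its stop; the flat-blade driver hangs at rest and upright (within 0.1 rad) in the stand's hole it came from, its tip within 15 mm of where it started (value of joint lock_turn above 1.22 rad and distance of driver from where it was at the start of the episode below 0.015 m and angle between driver's own z axis and vertical below 0.1 rad and linear speed of driver below 0.02 m/s); the robot touches nothing.
It fails at once if the fingers turn or touch the lock (contact force between the fingers and lock above 2 N).
It fails at once if the bit comes out of the slot's depth while the lock is half turned (value of joint lock_turn between 0.6 and 1.1 rad and z of driver in the frame of lock above 0.012 m).
It fails at once if the cross-head driver is moved from its hole (distance of cross_driver from where it was at the start of the episode above 0.03 m).
It also fails if it takes over 53 s, if anything falls off the work surface, if the arm or the gripper's body presses on something with over 40 N, if the wrist force passes 120 N, or if a joint passes its speed limit or range.

## Working session

There is one attempt and no reset: what is moved stays moved. The work goes in short steps, Python scripts to look and compute and a tool call to move; the robot and the scene stay as the last step left them, time stands still between calls to the robot, and variables do not carry over. Pictures are saved under pics/ and viewed, at most 10 in all, crops included, and the job is handed in when it is done.

Besides the shell and the picture viewer there is one more tool, called after ">>>" as name(argument=value, ...) on one line, values as JSON. play_rows: Moves the arm, as the interface text tells. Its arguments: {"type":"object","properties":{"plan":{"type":"array"},"grip_force":{"type":"number"}},"required":["plan"]}

```bash
mkdir -p pics; cat > h.py <<'E'
import numpy as np, cv2
from scipy.spatial.transform import Rotation as R
from station import ctrl, get_image, camera_model, boxes_of, regions_of, landmark_of
def pose(name,s=None):
    m=camera_model(name)
    if name=="wrist":
        s=s or ctrl.observe(); q=s["ee_rot"]; T=np.eye(4); T[:3,:3]=R.from_quat([q[1],q[2],q[3],q[0]]).as_matrix(); T[:3,3]=s["eef_pos"]
        return np.array(m["intrinsics"]),T@np.array(m["T_tool_cam"])
    q=m["orientation"]; T=np.eye(4)
    q=np.array(q)
    T[:3,:3]=q if q.shape==(3,3) else R.from_quat([q[1],q[2],q[3],q[0]]).as_matrix(); T[:3,3]=m["position"]
    return np.array(m["intrinsics"]),T
def cloud(depth,K,T):
    v,u=np.mgrid[:420,:560]; d=depth
    P=np.stack([(u-K[0,2])/K[0,0]*d,(v-K[1,2])/K[1,1]*d,d],-1)
    return P@T[:3,:3].T+T[:3,3]
def onplane(u,v,z,K,T):
    r=T[:3,:3]@np.array([(u-K[0,2])/K[0,0],(v-K[1,2])/K[1,1],1]); return T[:3,3]+r*(z-T[2,3])/r[2]
E
python3 - <<'E'
from h import *
s=ctrl.observe(); print({k:np.round(v,3) for k,v in s.items()})
for n in("scene","top"):
    im,d=get_image(n); K,T=pose(n); np.savez(n,im=im,d=d,K=K,T=T); print(n,T[:3,3].round(3))
    cv2.imwrite(f"pics/{n}.png",im[...,::-1])
    P=cloud(d,K,T)
    for t in("driver","lock","cross_driver"):
        for r in regions_of(t,n):
            m=r["mask"]&(d>0); print(t,round(r["confidence"],2),r["box"],np.median(P[m],0).round(3) if m.any() else 0)
        for r in landmark_of(t,n): print("  lm",r)
cv2.imwrite("pics/both.png",cv2.resize(np.vstack([np.load(n+'.npz')['im'] for n in('scene','top')])[...,::-1],None,fx=.7,fy=.7))
E
```

```text
{'t': np.float64(0.0), 'joint_pos': array([-1.364,  0.049,  0.098,  1.622, -0.   ,  1.443]), 'qvel': array([-0.001, -0.   ,  0.001,  0.002,  0.001,  0.   ]), 'effort': array([ 1.0000e-03, -3.3877e+01,  3.2002e+01,  2.0000e-02, -0.0000e+00,
       -0.0000e+00]), 'eef_pos': array([ 0.172, -0.495,  0.234]), 'ee_rot': array([-0.001,  0.986,  0.167, -0.   ]), 'force': array([-0.231, -0.381,  0.116]), 'wrist_torque': array([ 0.014,  0.001, -0.02 ]), 'grasp_force': np.float64(0.0), 'opening': np.float64(0.086)}
scene [-0.203  0.426  0.551]
lock 0.58 [208.7, 213.7, 18.3, 10.7] [0.556 0.1   0.057]
  lm {'xy': [218.3, 220.8], 'confidence': 0.52}
top [ 0.307 -0.02   1.072]
driver 0.86 [396.7, 235.3, 33.6, 20.8] [ 0.398 -0.321  0.151]
driver 0.43 [194.5, 170.0, 18.4, 21.7] [0.558 0.101 0.056]
  lm {'xy': [384.7, 206.5], 'confidence': 0.85}
  lm {'xy': [399.5, 251.4], 'confidence': 0.84}
lock 0.5 [196.8, 173.1, 19.1, 17.2] [0.558 0.101 0.056]
  lm {'xy': [206.3, 180.1], 'confidence': 0.49}
cross_driver 0.8 [347.6, 190.3, 20.0, 19.7] [ 0.494 -0.212  0.144]
  lm {'xy': [345.4, 210.4], 'confidence': 0.55}
```

View pics/scene.png

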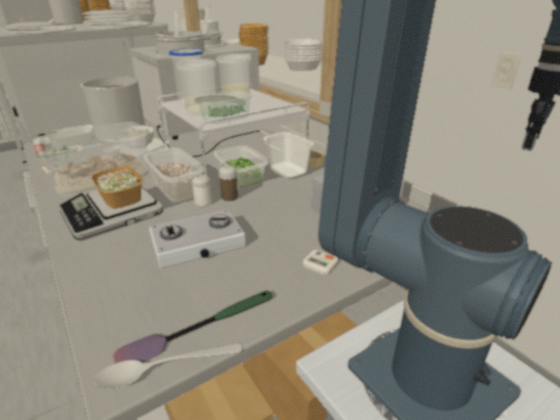

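View pics/top.png

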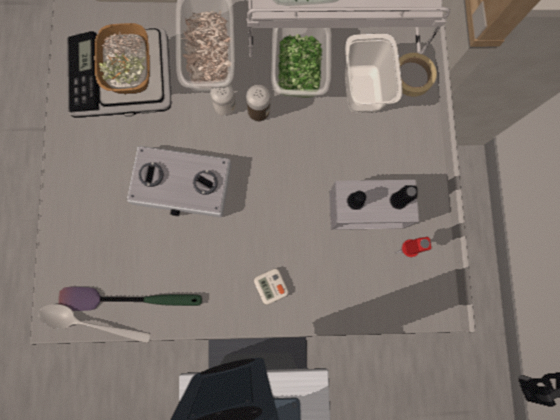

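The top view shows candidates for the driver: a black handle at (404,196) with its stand hole at the right, the red look-alike at (416,246), and a round black handle at (357,200). By the description I choose the black one at (404,196). The lock candidates are (150,175) and (206,182). I'll check both choices in a close crop.

```bash
python3 - <<'E'
from h import *
z=np.load("top.npz"); im=z['im']; d=z['d'];K=z['K'];T=z['T']
a=cv2.resize(im[140:220,125:235],(770,560)[:2],interpolation=cv2.INTER_CUBIC)[:, :]
a=cv2.resize(im[145:215,125:235],(550,350),interpolation=cv2.INTER_CUBIC)
b=cv2.resize(im[170:240,325:435],(550,350),interpolation=cv2.INTER_CUBIC)
cv2.imwrite("pics/crop.png",cv2.resize(np.vstack([a,b])[...,::-1],None,fx=.85,fy=.85))
P=cloud(d,K,T); g=im.astype(int)
# handle tops: highest points near stand
sub=np.zeros(d.shape,bool); sub[170:225,325:435]=1
for name,(u0,u1) in dict(cross=(340,374),flat=(385,425)).items():
    m=sub.copy(); m[:,:u0]=0; m[:,u1:]=0; m&=(P[...,2]>.115)
    zt=P[...,2][m].max(); top=m&(P[...,2]>np.percentile(P[...,2][m],70)-.006)
    print(name,zt.round(3),P[top].mean(0).round(4),np.argwhere(top).mean(0),top.sum())
    mm=np.float32(P[top][:,:2]); r=cv2.minAreaRect(mm*1000); print(r)
m=sub&(abs(P[...,2]-.1)<.004); r=cv2.minAreaRect(np.float32(P[m][:,:2]*1000)); print("stand",r)
m=np.zeros(d.shape,bool); m[140:220,120:240]=1; m&=(abs(P[...,2]-.046)<.006); r=cv2.minAreaRect(np.float32(P[m][:,:2]*1000)); print("box",r)
for uv in((150,175),(206,182)): print(onplane(*uv,.057,K,T).round(3))
E
```

```text
cross 1.072 [ 0.4933 -0.2116  0.1756] [196.21311475 359.31147541] 122
((408.33135986328125, -120.28339385986328), (23.78717041015625, 286.0126953125), 43.118614196777344)
flat 1.072 [ 0.4887 -0.2923  0.2317] [191.52910053 409.25396825] 189
((413.7037353515625, -165.73809814453125), (32.15993881225586, 360.92633056640625), 31.105016708374023)
stand ((499.1075439453125, -262.4666442871094), (171.26593017578125, 90.9181137084961), 89.0857162475586)
box ((566.6798095703125, 159.2419891357422), (208.6943359375, 129.04757690429688), 80.63329315185547)
[0.574 0.218 0.057]
[0.556 0.097 0.057]
```

View pics/crop.png

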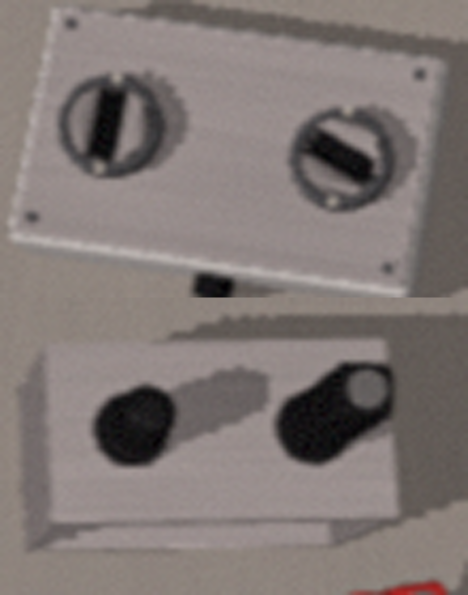

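The crop confirms it. The right-hand lock, at pixel (206,182), is open: its slot at about 56° crosses the marks at about -9.5°. The left lock is closed. In the stand, the tall black driver at (404,196) is the flat-blade one, and the short round one at (357,200) is the cross-head. Moving above the driver.

>>> play_rows(plan=[{"jaw":85,"x":0.9,"y":-0.18,"z":-0.2,"turn":0},{"jaw":85,"x":0.9,"y":-0.18,"z":-0.2,"turn":0},{"jaw":85,"x":0.9,"y":-0.18,"z":-0.2,"turn":0},{"jaw":85,"x":0.9,"y":-0.18,"z":-0.2,"turn":0},{"jaw":85,"x":0.9,"y":-0.18,"z":-0.2,"turn":0}], grip_force=60)

```text
t: 1.32
eef_pos: [0.3714, -0.3786, 0.2857]
ee_rot: [0.0, 0.986, 0.167, 0.0]
force: [0.2, -0.5, -0.3]
opening: 0.0848
grasp_force: 0.0
```

>>> play_rows(plan=[{"jaw":85,"x":0.9,"y":-0.18,"z":0,"turn":0},{"jaw":85,"x":0.9,"y":-0.18,"z":0,"turn":0},{"jaw":85,"x":0,"y":0,"z":0,"turn":-1},{"jaw":85,"x":0,"y":0,"z":0,"turn":-1},{"jaw":85,"x":0,"y":0,"z":0,"turn":-1}])

```text
t: 1.95
eef_pos: [0.4496, -0.3326, 0.2851]
ee_rot: [-0.0, 0.908, 0.419, -0.0]
force: [0.6, -0.4, 0.0]
opening: 0.085
grasp_force: 0.0
```

>>> play_rows(plan=[{"jaw":85,"x":0,"y":0,"z":0,"turn":-1},{"jaw":85,"x":0,"y":0,"z":0,"turn":-1},{"jaw":85,"x":0,"y":0,"z":0,"turn":-1},{"jaw":85,"x":0,"y":0,"z":0,"turn":-1},{"jaw":85,"x":0,"y":0,"z":0,"turn":0}])

```text
t: 2.58
eef_pos: [0.4493, -0.3329, 0.2852]
ee_rot: [-0.0, 0.713, 0.701, -0.0]
force: [-0.3, 0.1, -0.0]
opening: 0.0848
grasp_force: 0.0
```

```bash
cat >> h.py <<'E'
def st():
    s=ctrl.observe(); q=s["ee_rot"]; M=R.from_quat([q[1],q[2],q[3],q[0]]).as_matrix()
    print("t",round(float(s["t"]),2),"tcp",np.round(s["eef_pos"],4),"phi",np.degrees(np.arctan2(M[1,0],M[0,0])).round(2),"zt",M[:,2].round(3),"F",np.round(s["force"],1),"open",round(float(s["opening"]),4),"g",round(float(s["grasp_force"]),1),"j6",round(float(s["joint_pos"][5]),2))
    return s,M
E
python3 - <<'E'
from h import *
s,M=st(); K,T=pose("wrist",s); print(T.round(3))
im,d=get_image("wrist"); np.savez("w1",im=im,d=d,K=K,T=T); cv2.imwrite("pics/w1.png",im[...,::-1])
P=cloud(d,K,T); Z=P[...,2]
m=(d>0)&(Z>.12)&(Z<.21)&(P[...,0]>.44)&(P[...,0]<.56)&(P[...,1]<-.15)&(P[...,1]>-.36)
n,l,stt,c=cv2.connectedComponentsWithStats(m.astype(np.uint8))
for i in range(1,n):
    if stt[i,4]>150:
        k=l==i; zt=np.percentile(Z[k],95); k&=Z>zt-.006; print(i,stt[i],zt.round(3),P[k].mean(0).round(4),cv2.minAreaRect(np.float32(P[k][:,:2]*1000)))
E
```

```text
t 2.58 tcp [ 0.4493 -0.3329  0.2852] phi 89.06 zt [-0.  0. -1.] F [-0.3  0.1 -0. ] open 0.0848 g 0.0 j6 0.83
[[ 1.    -0.015 -0.005  0.45 ]
 [-0.016 -0.955 -0.296 -0.257]
 [-0.     0.296 -0.955  0.423]
 [ 0.     0.     0.     1.   ]]
1 [ 325   16   43   46 1516] 0.154 [ 0.4979 -0.219   0.1527] ((498.493896484375, -218.9376983642578), (23.86066246032715, 23.94315528869629), 9.953092575073242)
2 [ 322  144   54   53 2245] 0.191 [ 0.4974 -0.3075  0.1894] ((498.1436767578125, -308.44952392578125), (26.14142417907715, 26.15581703186035), 85.0891342163086)
```

View pics/w1.png

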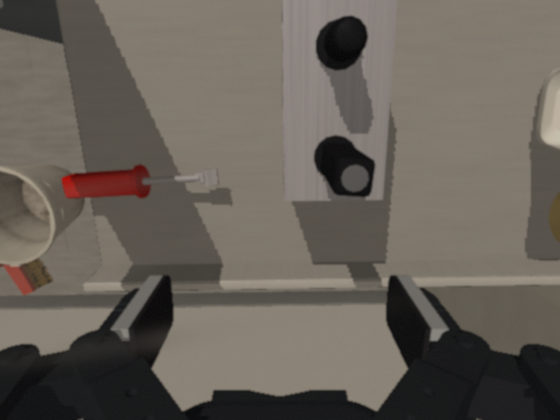

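The wrist view shows the black square-handled driver at (345,168), the cross driver at (342,42), and the red look-alike lying at (110,183). The handle is 26×26, with its x side at about -4.9°, centred at (0.498,-0.308).

>>> play_rows(plan=[{"jaw":85,"x":0,"y":0,"z":0,"turn":-0.0},{"jaw":85,"x":0,"y":0,"z":0,"turn":0.4},{"jaw":85,"x":0.58,"y":0.93,"z":0,"turn":0},{"jaw":85,"x":0,"y":0,"z":0,"turn":0},{"jaw":85,"x":0,"y":0,"z":0.5,"turn":0}])

```text
t: 3.25
eef_pos: [0.4992, -0.3085, 0.2623]
ee_rot: [0.002, 0.736, 0.677, 0.0]
force: [-0.1, -0.6, 0.5]
opening: 0.0852
grasp_force: 0.0
```

```bash
python3 -c "
from h import *; st()"
```

```text
t 3.25 tcp [ 0.4992 -0.3085  0.2623] phi 85.18 zt [ 0.004 -0.004 -1.   ] F [-0.1 -0.6  0.5] open 0.0852 g 0.0 j6 0.99
```

>>> play_rows(plan=[{"jaw":85,"x":0,"y":0,"z":0.7,"turn":0},{"jaw":85,"x":0,"y":0,"z":0.7,"turn":0},{"jaw":85,"x":0,"y":0,"z":0.5,"turn":0},{"jaw":85,"x":0,"y":0,"z":0.18,"turn":0},{"jaw":20,"x":0,"y":0,"z":0,"turn":0}], grip_force=60)

```text
t: 3.88
eef_pos: [0.4976, -0.3079, 0.1561]
ee_rot: [-0.0, 0.736, 0.676, -0.0]
force: [-0.4, -0.3, -0.1]
opening: 0.0691
grasp_force: 0.0
```

>>> play_rows(plan=[{"jaw":20,"x":0,"y":0,"z":0,"turn":0},{"jaw":20,"x":0,"y":0,"z":0,"turn":0},{"jaw":20,"x":0,"y":0,"z":0,"turn":0},{"jaw":20,"x":0,"y":0,"z":0,"turn":0},{"jaw":20,"x":0,"y":0,"z":0,"turn":0}])

```text
t: 4.5
eef_pos: [0.4986, -0.3085, 0.1578]
ee_rot: [0.001, 0.736, 0.677, 0.0]
force: [-0.9, -0.2, 5.0]
opening: 0.0249
grasp_force: 59.6
```

```bash
python3 -c "
from h import *; st()"
```

```text
t 4.5 tcp [ 0.4986 -0.3085  0.1578] phi 85.18 zt [ 0.002 -0.002 -1.   ] F [-0.9 -0.2  5. ] open 0.0249 g 59.6 j6 0.99
```

>>> play_rows(plan=[{"jaw":20,"x":0,"y":0,"z":-0.3,"turn":0},{"jaw":20,"x":0,"y":0,"z":-0.7,"turn":0},{"jaw":20,"x":0,"y":0,"z":-0.9,"turn":0},{"jaw":20,"x":0,"y":0,"z":-0.9,"turn":0},{"jaw":20,"x":0,"y":0,"z":-0.8,"turn":0}], grip_force=90)

```text
t: 5.12
eef_pos: [0.498, -0.3076, 0.3378]
ee_rot: [-0.0, 0.736, 0.677, 0.0]
force: [0.9, -0.4, -2.0]
opening: 0.0253
grasp_force: 88.4
```

>>> play_rows(plan=[{"jaw":20,"x":0.3,"y":0,"z":0,"turn":0},{"jaw":20,"x":0.8,"y":0.08,"z":0,"turn":0},{"jaw":20,"x":0.9,"y":0.08,"z":0,"turn":0},{"jaw":20,"x":0.9,"y":0.08,"z":0,"turn":0},{"jaw":20,"x":0.9,"y":0.08,"z":0,"turn":0}])

```text
t: 5.75
eef_pos: [0.5294, -0.1176, 0.3342]
ee_rot: [-0.002, 0.736, 0.677, -0.001]
force: [0.9, 0.3, -1.6]
opening: 0.0248
grasp_force: 88.6
```

>>> play_rows(plan=[{"jaw":20,"x":0.9,"y":0.08,"z":0,"turn":0},{"jaw":20,"x":0.9,"y":0.08,"z":0,"turn":0},{"jaw":20,"x":0.7,"y":0,"z":0,"turn":0},{"jaw":20,"x":0.26,"y":0,"z":0,"turn":0},{"jaw":20,"x":0,"y":0,"z":0,"turn":0}])

```text
t: 6.38
eef_pos: [0.549, 0.0177, 0.335]
ee_rot: [-0.001, 0.736, 0.677, -0.001]
force: [-0.0, 0.4, -2.5]
opening: 0.0248
grasp_force: 88.6
```

```bash
python3 - <<'E'
from h import *
s,M=st(); K,T=pose("wrist",s)
im,d=get_image("wrist"); np.savez("w2",im=im,d=d,K=K,T=T); cv2.imwrite("pics/w2.png",im[...,::-1])
for t in("lock","driver"):
  for r in regions_of(t,"wrist"):print(t,round(r["confidence"],2),r["box"])
  for r in landmark_of(t,"wrist"):print(t,r, onplane(*r["xy"],.048,K,T).round(4))
E
```

```text
t 6.38 tcp [0.549  0.0177 0.335 ] phi 85.28 zt [-0.002 -0.    -1.   ] F [-0.   0.4 -2.5] open 0.0248 g 88.6 j6 1.56
lock 0.9 [261.7, 71.9, 40.2, 38.3]
lock {'xy': [283.7, 89.7], 'confidence': 0.9} [0.5596 0.0996 0.048 ]
driver 0.74 [242.8, 196.5, 76.1, 164.1]
driver {'xy': [280.4, 197.8], 'confidence': 0.56} [ 0.546  -0.0226  0.048 ]
```

View pics/w2.png

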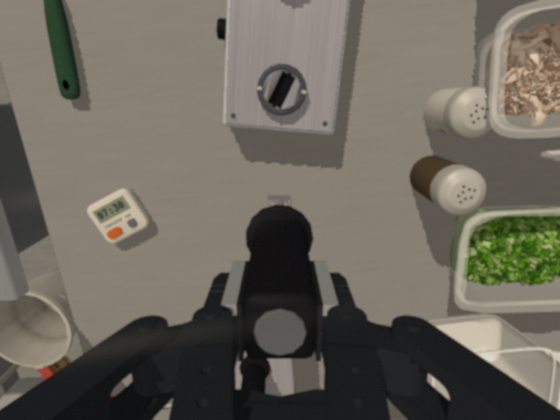

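The wrist view shows the open lock at (283,90), with its marks horizontal in the image and the slot steeply diagonal. The held blade at (280,200) is square to the tool, with its width along tool y.

```bash
python3 - <<'E'
from h import *
z=np.load("w2.npz"); im=z['im'];d=z['d'];K=z['K'];T=z['T']
print("tip",onplane(280.4,197.8,.193,K,T).round(4))
g=cv2.cvtColor(im,cv2.COLOR_RGB2GRAY).astype(float)
# rectify 80x80mm patch on plane z=.058, 0.2 mm/px
c=np.array([.5585,.0985]); n=400
xs=c[0]+(np.arange(n)-n/2)*.0002; ys=c[1]+(np.arange(n)-n/2)*.0002
X,Y=np.meshgrid(xs,ys,indexing='ij'); W=np.stack([X,Y,np.full_like(X,.058)],-1)
C=(W-T[:3,3])@T[:3,:3]; u=(C[...,0]/C[...,2]*K[0,0]+K[0,2]).astype(np.float32); v=(C[...,1]/C[...,2]*K[1,1]+K[1,2]).astype(np.float32)
p=cv2.remap(im,u,v,cv2.INTER_CUBIC); cv2.imwrite("pics/rect.png",p[...,::-1])
gp=cv2.cvtColor(p,cv2.COLOR_RGB2GRAY)
h=cv2.HoughCircles(cv2.GaussianBlur(gp,(0,0),4),cv2.HOUGH_GRADIENT,1,100,param1=60,param2=15,minRadius=110,maxRadius=150)
print([(c[0]+(q[1]-200)*.0002,c[1]+(q[0]-200)*.0002,q[2]*.2) for q in h[0][:3]])
rr=np.hypot(X-.5585,Y-.0985)<.019
m=(gp<45)&rr; a,b=np.nonzero(m); xy=np.float32(np.c_[xs[a],ys[b]]*1000)
print(m.sum(),xy.mean(0)); w,V=np.linalg.eigh(np.cov(xy.T)); print("slot ang",np.degrees(np.arctan2(V[1,1],V[0,1]))%180,np.sqrt(w)); print(cv2.minAreaRect(xy))
E
```

```text
tip [0.5492 0.0169 0.193 ]Traceback (most recent call last):
  File "<stdin>", line 13, in <module>
TypeError: 'NoneType' object is not subscriptable
```

View pics/rect.png

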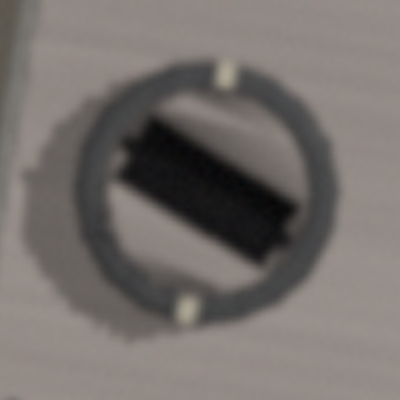

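```bash
python3 - <<'E'
import cv2,numpy as np
g=cv2.imread("pics/rect.png",0); r,c=np.mgrid[:400,:400]
m=(g<45)&(np.hypot(r-192,c-207.5)<100); a,b=np.nonzero(m); w,V=np.linalg.eigh(np.cov(np.c_[a,b].T)); print(m.sum(),a.mean(),b.mean(),np.degrees(np.arctan2(V[1,1],V[0,1]))%180,np.sqrt(w))
print(cv2.minAreaRect(np.float32(np.c_[a,b])))
E
```

```text
11912 189.86643720617863 207.0104936198791 57.661535531456565 [19.46430546 50.34999693]
((189.96730041503906, 206.967041015625), (192.5944366455078, 69.99406433105469), 57.75002670288086)
```

>>> play_rows(plan=[{"jaw":20,"x":0,"y":0,"z":0,"turn":-1},{"jaw":20,"x":0,"y":0,"z":0,"turn":-1},{"jaw":20,"x":0,"y":0,"z":0,"turn":-1},{"jaw":20,"x":0,"y":0,"z":0,"turn":-1},{"jaw":20,"x":0,"y":0,"z":0,"turn":-1}])

```text
t: 7.25
eef_pos: [0.5496, 0.0159, 0.3363]
ee_rot: [0.0, 0.379, 0.925, -0.0]
force: [-1.0, 0.4, -2.1]
opening: 0.0251
grasp_force: 88.6
```

>>> play_rows(plan=[{"jaw":20,"x":0,"y":0,"z":0,"turn":-1},{"jaw":20,"x":0,"y":0,"z":0,"turn":-0.27},{"jaw":20,"x":0.4,"y":0.75,"z":0,"turn":0},{"jaw":20,"x":0.33,"y":0.73,"z":0,"turn":0},{"jaw":20,"x":0,"y":0,"z":0,"turn":0}])

```text
t: 7.88
eef_pos: [0.5581, 0.1005, 0.3359]
ee_rot: [-0.0, 0.276, 0.961, 0.0]
force: [0.1, -0.7, -1.8]
opening: 0.0253
grasp_force: 89.0
```

>>> play_rows(plan=[{"jaw":20,"x":0,"y":0,"z":0.8,"turn":0},{"jaw":20,"x":0,"y":0,"z":0.9,"turn":0},{"jaw":20,"x":0,"y":0,"z":0.6,"turn":0},{"jaw":20,"x":0,"y":0,"z":0.2,"turn":0},{"jaw":20,"x":0,"y":0,"z":0,"turn":0}])

```text
t: 8.5
eef_pos: [0.5578, 0.0981, 0.2112]
ee_rot: [-0.0, 0.277, 0.961, -0.0]
force: [0.2, 0.6, -1.7]
opening: 0.025
grasp_force: 89.0
```

```bash
python3 - <<'E'
from h import *
s,M=st(); K,T=pose("wrist",s)
im,d=get_image("wrist"); cv2.imwrite("pics/w3.png",cv2.resize(im[120:300,180:380],(800,600)[:2])[...,::-1] if 0 else cv2.resize(im[120:270,180:380],(800,600),interpolation=cv2.INTER_CUBIC)[...,::-1])
p=np.array([.557,.0998,.048]); c=T[:3,:3].T@(p-T[:3,3]); print((K@(c/c[2]))[:2])
E
```

```text
t 8.5 tcp [0.5578 0.0981 0.2112] phi 147.81 zt [-0.001 -0.    -1.   ] F [ 0.2  0.6 -1.7] open 0.025 g 89.0 j6 0.62
[280.4404909  188.80312304]
```

View pics/w3.png

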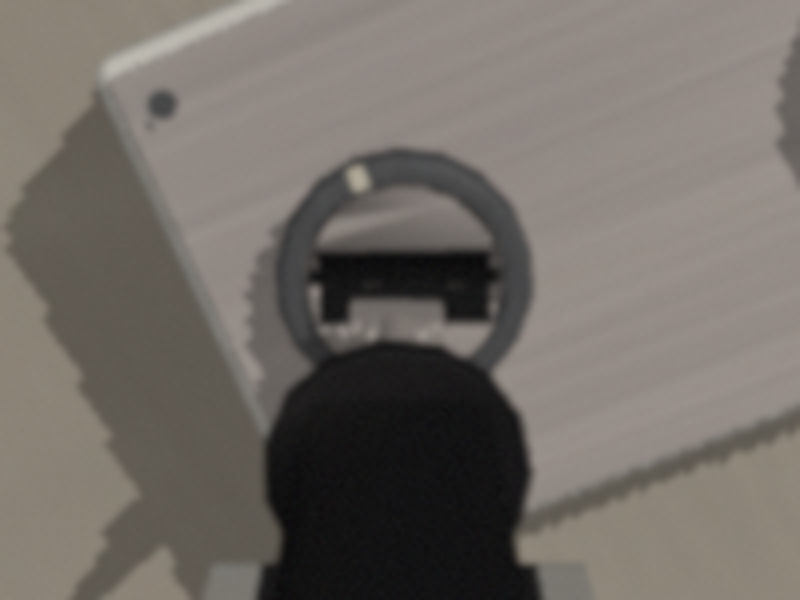

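The close view shows the slot level at row ~280 of the crop and the blade parallel just above it, centred. Pressing in slowly.

>>> play_rows(plan=[{"jaw":20,"x":0,"y":0,"z":0.14,"turn":0},{"jaw":20,"x":0,"y":0,"z":0.12,"turn":0},{"jaw":20,"x":0,"y":0,"z":0.08,"turn":0},{"jaw":20,"x":0,"y":0,"z":0.06,"turn":0},{"jaw":20,"x":0,"y":0,"z":0,"turn":0}], grip_force=110)

```text
t: 9.18
eef_pos: [0.5578, 0.0992, 0.1911]
ee_rot: [-0.0, 0.277, 0.961, 0.0]
force: [-0.6, 0.6, -1.2]
opening: 0.0251
grasp_force: 109.1
```

```bash
python3 -c "
from h import *; st()"
```

```text
t 9.18 tcp [0.5578 0.0992 0.1911] phi 147.89 zt [-0.  0. -1.] F [-0.6  0.6 -1.2] open 0.0251 g 109.1 j6 0.62
```

>>> play_rows(plan=[{"jaw":20,"x":0,"y":0,"z":0.02,"turn":0},{"jaw":20,"x":0,"y":0,"z":0.02,"turn":0},{"jaw":20,"x":0,"y":0,"z":0,"turn":0},{"jaw":20,"x":0,"y":0,"z":0,"turn":0},{"jaw":20,"x":0,"y":0,"z":0,"turn":0}])

```text
t: 9.8
eef_pos: [0.558, 0.0991, 0.1908]
ee_rot: [0.001, 0.277, 0.961, 0.0]
force: [-3.4, -0.4, 4.6]
opening: 0.025
grasp_force: 109.8
```

>>> play_rows(plan=[{"jaw":20,"x":0.02,"y":0,"z":0.02,"turn":0},{"jaw":20,"x":0,"y":0,"z":0,"turn":0},{"jaw":20,"x":0,"y":0,"z":0,"turn":0},{"jaw":20,"x":0,"y":0,"z":0,"turn":0},{"jaw":20,"x":0,"y":0,"z":0,"turn":0}])

```text
t: 10.42
eef_pos: [0.5577, 0.0993, 0.1908]
ee_rot: [0.002, 0.277, 0.961, 0.0]
force: [-2.2, -0.7, 7.4]
opening: 0.0249
grasp_force: 109.9
```

```bash
python3 -c "
from h import *; st()"
```

```text
t 10.43 tcp [0.5577 0.0993 0.1908] phi 147.87 zt [ 0.003 -0.001 -1.   ] F [-2.2 -0.7  7.4] open 0.0249 g 109.9 j6 0.62
```

>>> play_rows(plan=[{"jaw":20,"x":0,"y":0,"z":0,"turn":0.5},{"jaw":20,"x":0,"y":0,"z":0,"turn":0.5},{"jaw":20,"x":0,"y":0,"z":0,"turn":0.5},{"jaw":20,"x":0,"y":0,"z":0,"turn":0.5},{"jaw":20,"x":0,"y":0,"z":0,"turn":0.5}])

```text
t: 11.05
eef_pos: [0.5575, 0.0996, 0.1908]
ee_rot: [0.001, 0.479, 0.878, 0.001]
force: [-2.1, -0.7, 7.2]
opening: 0.0248
grasp_force: 109.9
```

```bash
python3 -c "
from h import *; s,_=st(); print(s['wrist_torque'])"
```

```text
t 11.05 tcp [0.5575 0.0996 0.1908] phi 122.74 zt [ 0.003  0.    -1.   ] F [-2.1 -0.7  7.2] open 0.0248 g 109.9 j6 1.06
[-0.00587634  0.84898371  0.04959739]
```

Turning well, with the press held steady.

>>> play_rows(plan=[{"jaw":20,"x":0,"y":0,"z":0,"turn":0.5},{"jaw":20,"x":0,"y":0,"z":0,"turn":0.5},{"jaw":20,"x":0,"y":0,"z":0,"turn":0.5},{"jaw":20,"x":0,"y":0,"z":0,"turn":0.5},{"jaw":20,"x":0,"y":0,"z":0,"turn":0.5}])

```text
t: 11.68
eef_pos: [0.5575, 0.0996, 0.1908]
ee_rot: [0.001, 0.658, 0.753, 0.001]
force: [-1.8, 1.0, 7.2]
opening: 0.025
grasp_force: 109.9
```

>>> play_rows(plan=[{"jaw":20,"x":0,"y":0,"z":0,"turn":0.4},{"jaw":20,"x":0,"y":0,"z":0,"turn":0.4},{"jaw":20,"x":0,"y":0,"z":0,"turn":0.4},{"jaw":20,"x":0,"y":0,"z":0,"turn":0.4},{"jaw":20,"x":0,"y":0,"z":0,"turn":0.4}])

```text
t: 12.3
eef_pos: [0.5575, 0.0997, 0.1908]
ee_rot: [0.001, 0.778, 0.628, 0.001]
force: [-2.9, 0.6, 8.2]
opening: 0.0251
grasp_force: 109.9
```

```bash
python3 -c "
from h import *; s,_=st(); print(s['wrist_torque'])"
```

```text
t 12.3 tcp [0.5575 0.0997 0.1908] phi 77.77 zt [ 0.003  0.    -1.   ] F [-2.9  0.6  8.2] open 0.0251 g 109.9 j6 1.84
[-0.00745121  0.87940963  0.08893176]
```

>>> play_rows(plan=[{"jaw":20,"x":0,"y":0,"z":0,"turn":0.2},{"jaw":20,"x":0,"y":0,"z":0,"turn":0.2},{"jaw":20,"x":0,"y":0,"z":0,"turn":0.2},{"jaw":20,"x":0,"y":0,"z":0,"turn":0.2},{"jaw":20,"x":0,"y":0,"z":0,"turn":0.1}])

```text
t: 12.92
eef_pos: [0.5575, 0.0997, 0.1908]
ee_rot: [0.001, 0.825, 0.565, 0.001]
force: [-2.0, 0.6, 7.5]
opening: 0.025
grasp_force: 109.9
```

```bash
python3 - <<'E'
from h import *
s,_=st(); print(s['wrist_torque'])
im,d=get_image("wrist"); cv2.imwrite("pics/w4.png",cv2.resize(im[120:270,180:380],(800,600),interpolation=cv2.INTER_CUBIC)[...,::-1])
E
```

```text
t 12.93 tcp [0.5575 0.0997 0.1908] phi 68.87 zt [ 0.003  0.    -1.   ] F [-2.   0.6  7.5] open 0.025 g 109.9 j6 2.0
[0.02809728 0.9020416  0.11483301]
```

View pics/w4.png

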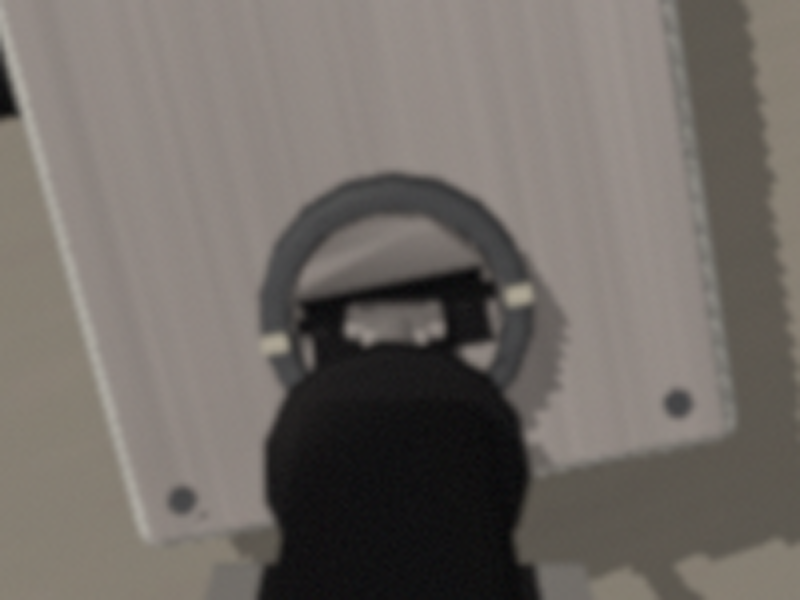

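The slot edge is now parallel to the white marks (both about 11° in the view). A little more turn to make sure of the stop, then unload and lift.

>>> play_rows(plan=[{"jaw":20,"x":0,"y":0,"z":0,"turn":0.2},{"jaw":20,"x":0,"y":0,"z":0,"turn":0.2},{"jaw":20,"x":0,"y":0,"z":0,"turn":0},{"jaw":20,"x":0,"y":0,"z":0,"turn":0},{"jaw":20,"x":0,"y":0,"z":0,"turn":0}])

```text
t: 13.6
eef_pos: [0.5575, 0.0997, 0.1908]
ee_rot: [0.001, 0.844, 0.537, 0.001]
force: [-2.2, -0.1, 7.3]
opening: 0.0248
grasp_force: 109.9
```

```bash
python3 -c "
from h import *; s,_=st(); print(s['wrist_torque'])"
```

```text
t 13.6 tcp [0.5575 0.0997 0.1908] phi 64.94 zt [ 0.003  0.    -1.   ] F [-2.2 -0.1  7.3] open 0.0248 g 109.9 j6 2.07
[-0.06734476  0.85693825  0.2414282 ]
```

>>> play_rows(plan=[{"jaw":20,"x":0,"y":0,"z":0,"turn":-0.4},{"jaw":20,"x":0,"y":0,"z":0,"turn":-0.4},{"jaw":20,"x":0,"y":0,"z":-0.1,"turn":0},{"jaw":20,"x":0,"y":0,"z":-0.25,"turn":0},{"jaw":20,"x":0,"y":0,"z":-0.6,"turn":0}])

```text
t: 14.22
eef_pos: [0.5561, 0.0994, 0.2343]
ee_rot: [-0.001, 0.805, 0.594, -0.002]
force: [-0.6, -0.3, -1.4]
opening: 0.0247
grasp_force: 108.7
```

>>> play_rows(plan=[{"jaw":20,"x":0,"y":0,"z":-0.8,"turn":0},{"jaw":20,"x":0,"y":0,"z":-0.8,"turn":0},{"jaw":20,"x":0,"y":0,"z":-0.45,"turn":-0.6},{"jaw":20,"x":0,"y":0,"z":0,"turn":-0.62},{"jaw":20,"x":0,"y":0,"z":0,"turn":0}])

```text
t: 14.85
eef_pos: [0.5575, 0.0995, 0.3387]
ee_rot: [0.0, 0.737, 0.675, 0.0]
force: [-0.7, 0.4, -1.7]
opening: 0.0249
grasp_force: 108.8
```

```bash
python3 - <<'E'
from h import *
s,M=st(); get_image("wrist"); K,T=pose("wrist",s)
for r in landmark_of("lock","wrist"): print(r)
E
```

```text
t 14.85 tcp [0.5575 0.0995 0.3387] phi 84.98 zt [ 0.001 -0.    -1.   ] F [-0.7  0.4 -1.7] open 0.0249 g 108.8 j6 1.72
{'xy': [280.0, 163.4], 'confidence': 0.65}
```

>>> play_rows(plan=[{"jaw":20,"x":-0.4,"y":0,"z":0,"turn":0},{"jaw":20,"x":-0.8,"y":-0.1,"z":0,"turn":0},{"jaw":20,"x":-0.4,"y":0,"z":0,"turn":0},{"jaw":20,"x":0,"y":0,"z":0,"turn":0},{"jaw":20,"x":0,"y":0,"z":0,"turn":0}])

```text
t: 15.58
eef_pos: [0.5453, 0.0205, 0.3381]
ee_rot: [-0.0, 0.737, 0.676, 0.0]
force: [1.2, 0.2, -1.5]
opening: 0.0252
grasp_force: 108.8
```

```bash
python3 - <<'E'
from h import *
s,M=st(); K,T=pose("wrist",s); im,d=get_image("wrist"); print([r["xy"] for r in landmark_of("driver","wrist")])
n=400; xs=.557+(np.arange(n)-n/2)*.0002; ys=.0998+(np.arange(n)-n/2)*.0002
X,Y=np.meshgrid(xs,ys,indexing='ij'); W=np.stack([X,Y,np.full_like(X,.058)],-1)
C=(W-T[:3,3])@T[:3,:3]; u=(C[...,0]/C[...,2]*K[0,0]+K[0,2]).astype(np.float32); v=(C[...,1]/C[...,2]*K[1,1]+K[1,2]).astype(np.float32)
p=cv2.remap(im,u,v,cv2.INTER_CUBIC); g=cv2.cvtColor(p,cv2.COLOR_RGB2GRAY)
m=(g<45)&(np.hypot(X-.557,Y-.0998)<.019); a,b=np.nonzero(m); w,V=np.linalg.eigh(np.cov(np.c_[a,b].T)); print(m.sum(),a.mean(),b.mean(),(np.degrees(np.arctan2(V[1,1],V[0,1]))+90)%180-90,np.sqrt(w))
E
```

```text
t 15.57 tcp [0.5453 0.0205 0.3381] phi 85.05 zt [-0.     0.001 -1.   ] F [ 1.2  0.2 -1.5] open 0.0252 g 108.8 j6 1.57
[[277.0, 197.2]]
11794 199.3109208071901 202.1387993895201 -9.921533897547079 [19.43687416 50.03591746]
```

The lock's slot is at -9.9° and its marks at -9.6°, so it is closed. Carrying the driver home.

>>> play_rows(plan=[{"jaw":20,"x":-0.5,"y":0,"z":0,"turn":0},{"jaw":20,"x":-0.9,"y":-0.1,"z":0,"turn":0},{"jaw":20,"x":-0.9,"y":-0.1,"z":0,"turn":0},{"jaw":20,"x":-0.9,"y":-0.1,"z":0,"turn":0},{"jaw":20,"x":-0.9,"y":-0.07,"z":0,"turn":0}])

```text
t: 16.3
eef_pos: [0.5094, -0.1828, 0.3383]
ee_rot: [0.0, 0.736, 0.677, 0.0]
force: [0.4, -0.1, -1.6]
opening: 0.0247
grasp_force: 108.8
```

>>> play_rows(plan=[{"jaw":20,"x":-0.9,"y":0,"z":0,"turn":0},{"jaw":20,"x":-0.9,"y":0,"z":0,"turn":0},{"jaw":20,"x":-0.5,"y":0,"z":0,"turn":0},{"jaw":20,"x":-0.23,"y":0,"z":0,"turn":0},{"jaw":20,"x":0,"y":0,"z":0,"turn":0}])

```text
t: 16.92
eef_pos: [0.4988, -0.3079, 0.3381]
ee_rot: [-0.0, 0.737, 0.676, 0.0]
force: [-0.4, 0.1, -1.3]
opening: 0.0248
grasp_force: 108.8
```

```bash
python3 -c "
from h import *; st();st()"
```

```text
t 16.93 tcp [ 0.4988 -0.3079  0.3381] phi 85.09 zt [-0.     0.001 -1.   ] F [-0.4  0.1 -1.3] open 0.0248 g 108.8 j6 0.99
t 16.93 tcp [ 0.4988 -0.3079  0.3381] phi 85.09 zt [-0.     0.001 -1.   ] F [-0.4  0.1 -1.3] open 0.0248 g 108.8 j6 0.99
```

>>> play_rows(plan=[{"jaw":20,"x":0,"y":0,"z":0.7,"turn":0},{"jaw":20,"x":0,"y":0,"z":0.6,"turn":0},{"jaw":20,"x":0,"y":0,"z":0.3,"turn":0},{"jaw":20,"x":0,"y":0,"z":0.2,"turn":0},{"jaw":20,"x":0,"y":0,"z":0.2,"turn":0}])

```text
t: 17.55
eef_pos: [0.499, -0.3076, 0.2386]
ee_rot: [0.001, 0.736, 0.677, 0.0]
force: [0.4, 0.8, -1.6]
opening: 0.0248
grasp_force: 108.9
```

>>> play_rows(plan=[{"jaw":20,"x":0,"y":0,"z":0.3,"turn":0},{"jaw":20,"x":0,"y":0,"z":0.4,"turn":0},{"jaw":20,"x":0,"y":0,"z":0.4,"turn":0},{"jaw":20,"x":0,"y":0,"z":0.3,"turn":0},{"jaw":20,"x":0,"y":0,"z":0,"turn":0}])

```text
t: 18.18
eef_pos: [0.4976, -0.3077, 0.1663]
ee_rot: [-0.002, 0.737, 0.676, -0.0]
force: [-0.3, -0.4, -2.0]
opening: 0.0247
grasp_force: 108.9
```

>>> play_rows(plan=[{"jaw":20,"x":0,"y":0,"z":0.1,"turn":0},{"jaw":20,"x":0,"y":0,"z":0.05,"turn":0},{"jaw":20,"x":0,"y":0,"z":0.02,"turn":0},{"jaw":20,"x":0,"y":0,"z":0,"turn":0},{"jaw":20,"x":0,"y":0,"z":0,"turn":0}])

```text
t: 18.8
eef_pos: [0.4986, -0.3085, 0.16]
ee_rot: [0.0, 0.737, 0.676, 0.0]
force: [-0.2, -0.2, -2.9]
opening: 0.0244
grasp_force: 108.9
```

>>> play_rows(plan=[{"jaw":20,"x":0,"y":0,"z":0.03,"turn":0},{"jaw":20,"x":0,"y":0,"z":0.02,"turn":0},{"jaw":20,"x":0,"y":0,"z":0,"turn":0},{"jaw":20,"x":0,"y":0,"z":0,"turn":0},{"jaw":20,"x":0,"y":0,"z":0,"turn":0}])

```text
t: 19.42
eef_pos: [0.4985, -0.3084, 0.158]
ee_rot: [0.0, 0.737, 0.676, 0.0]
force: [-1.4, 0.6, 4.7]
opening: 0.0248
grasp_force: 109.3
```

>>> play_rows(plan=[{"jaw":30,"x":0,"y":0,"z":0,"turn":0},{"jaw":60,"x":0,"y":0,"z":0,"turn":0},{"jaw":85,"x":0,"y":0,"z":0,"turn":0},{"jaw":85,"x":0,"y":0,"z":0,"turn":0},{"jaw":85,"x":0,"y":0,"z":0,"turn":0}], grip_force=40)

```text
t: 20.05
eef_pos: [0.4984, -0.3084, 0.1571]
ee_rot: [-0.0, 0.737, 0.676, -0.0]
force: [0.6, 0.4, -1.0]
opening: 0.0848
grasp_force: 0.0
```

>>> play_rows(plan=[{"jaw":85,"x":0,"y":0,"z":0,"turn":0},{"jaw":85,"x":0,"y":0,"z":-0.4,"turn":0},{"jaw":85,"x":0,"y":0,"z":-0.8,"turn":0},{"jaw":85,"x":0,"y":0,"z":-0.8,"turn":0},{"jaw":85,"x":0,"y":0,"z":-0.7,"turn":0}])

```text
t: 20.68
eef_pos: [0.4985, -0.3084, 0.294]
ee_rot: [0.001, 0.737, 0.676, 0.0]
force: [-0.3, -0.5, -0.2]
opening: 0.0848
grasp_force: 0.0
```

>>> play_rows(plan=[{"jaw":85,"x":-0.8,"y":-1,"z":0,"turn":0},{"jaw":85,"x":0,"y":0,"z":0,"turn":0},{"jaw":85,"x":0,"y":0,"z":0,"turn":0},{"jaw":85,"x":0,"y":0,"z":0,"turn":0},{"jaw":85,"x":0,"y":0,"z":0,"turn":0}])

```text
t: 21.3
eef_pos: [0.447, -0.3425, 0.2918]
ee_rot: [-0.0, 0.736, 0.677, 0.0]
force: [-0.6, -0.4, 0.2]
opening: 0.0849
grasp_force: 0.0
```

```bash
python3 - <<'E'
from h import *
s,M=st(); K,T=pose("wrist",s)
im,d=get_image("wrist"); cv2.imwrite("pics/w5.png",im[...,::-1])
P=cloud(d,K,T); Z=P[...,2]
m=(d>0)&(Z>.12)&(Z<.21)&(P[...,0]>.44)&(P[...,0]<.56)&(P[...,1]<-.15)&(P[...,1]>-.36)
n,l,stt,c=cv2.connectedComponentsWithStats(m.astype(np.uint8))
for i in range(1,n):
    if stt[i,4]>150:
        k=l==i; zt=np.percentile(Z[k],95); k&=Z>zt-.006; print(zt.round(3),P[k].mean(0).round(4),cv2.minAreaRect(np.float32(P[k][:,:2]*1000)))
E
```

```text
t 21.3 tcp [ 0.447  -0.3425  0.2918] phi 85.16 zt [-0.     0.001 -1.   ] F [-0.6 -0.4  0.2] open 0.0849 g 0.0 j6 0.88
0.154 [ 0.4979 -0.2194  0.1527] ((498.5375061035156, -219.46835327148438), (22.099288940429688, 24.06441307067871), 84.90477752685547)
0.191 [ 0.4976 -0.3078  0.1893] ((498.11456298828125, -308.6107177734375), (26.11932945251465, 26.043949127197266), 85.20865631103516)
```

View pics/w5.png

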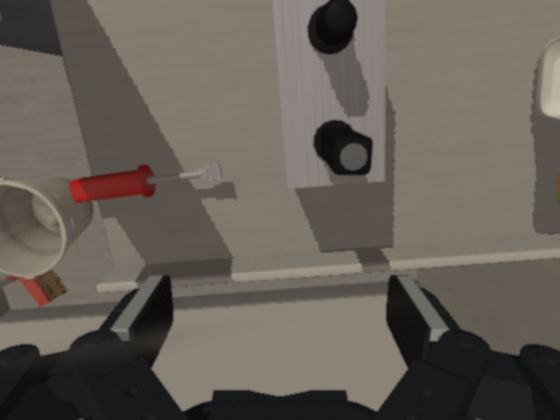

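The flat-blade driver stands upright in its hole at (345,148), measured where it started, and the cross driver at (333,27) hasn't moved. Handing in.

```bash
python3 -c "
from h import *; print(ctrl.hand_in())"
```

```text
the job is handed in; nothing more can be done
None
```

I turned the open lock clockwise to its stop, so its slot is lined up with the white marks, put the flat-blade driver back upright in its hole, and left the cross-head driver untouched; the job was handed in at about 21 s, and no verdict came back.

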